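Set out the soldering kit on its tray

ROBOT

A 6-joint arm with a two-finger parallel gripper is mounted at the origin on a cart in front of the work surface, level with it; the furniture and walls round the work are solid. World frame = base frame: x ahead of the robot, y to its left, z up, the work surface at z = 0. Lengths are in mm, angles in rad, forces in N, time in s.
With the tool pointing down it reaches from about 425 to 1125 mm from the base axis. Payload 14.9 kg.
Tool frame: the origin (TCP) lies at the very end of the fingers, on their centre line; the grasp point (between the pads) lies 19 mm behind it; z points along the fingers, y is the direction in which the jaws open and shut (so a half turn about z gives the same grasp; the last joint's range is limited). The gripper opens to 91 mm and grips with 3 to 60 N. Pads are 32 mm wide; open, the fingers measure 118 mm over their backs; the gripper's body (76 mm by 178 mm) begins 60 mm behind the grasp point.
Start: joints at [-1.183, 0.379, 1.734, -0, 1.028, -0.033], TCP at [285.941, -638.949, 213.932] pointing down, gripper open.
Joint ranges: [-2.77, 2.77], [-0.74, 2.19], [0, 2.66], [-1.06, 4.2], [0.31, 2.87], [-3.08, 3.08]. Speed limits (rad/s): [1.89, 1.89, 2.39, 3.14, 3.14, 3.14].

INTERFACE

Orientations are given as a rotation vector (axis times angle).
In Python, from plant import ctrl, effector, solve_ik, get_state, imaging, workorder gives the robot as it stands. Calls block until the motion is done:
- ctrl.reach(position, orientation): joint-space move of the TCP to a pose.
- ctrl.move_straight(position, orientation=None, vel=150): straight line of the TCP; orientation=None keeps the orientation; vel is the mean speed in mm/s.
- ctrl.move_joints(angles): joint-space move.
- effector.gripper_to(opening): opening from 0.0 (shut) to 1.0 (fully open); the grip force is fixed at half the most; returns when the fingers have stopped.
- ctrl.dwell(seconds).
- solve_ik(position, orientation): joint angles nearest the present ones, or None.
- get_state(): the state.
- imaging.read_camera(name): name is "scene" or "top"; returns a dict with "image" (420x560x3 uint8, blue, green, red), "fov_y" (degrees; the focal length in pixels is half the picture's height over the tangent of half this angle, whatever the lens; pixels are square), "cx", "cy" (the principal point, pixels), "xyz" and "orientation" of the camera in the world. Camera axes: x right, y down, z forward; pixel columns grow to the right and rows downward; lengths in mm; the calibration is good to about 2 mm. A picture is of the moment at which its call begins. There is no depth.
A pose or a line that the arm cannot do raises ctrl.PlanningError and nothing moves.
- workorder.close_job(): hands the job in, once; it reports no verdict.
The state is a dict: "t": time; "joints": joint angles; "qd": joint speeds; "joint_torque": joint torques, N m; "eef_pos": TCP position; "tcp_rot": TCP orientation; "ft_force": force on the tool from outside, world axes, zero at the start; "wrist_torque": the same for the moment, N m; "opening": opening from 0.0 (shut) to 1.0 (fully open).
Only numpy, scipy, OpenCV 4.12 (cv2) and the standard library are available. Lean on these libraries where they do the work, as an engineer would, in place of code of your own. Each camera call takes 0.05 s, during which the arm holds its last target.

TASK

Gather the soldering kit onto the aluminium tray, each thing standing upright in the middle of the pad of its colour: the blue solder reel on the blue pad, the black-lidded jar on the black pad, the white-lidded jar on the white pad and the orange tape roll, lying flat, on the orange pad. The small red-lidded jar and the black speaker are not part of the kit: leave them where they are. Keep the jars upright all the time, and let go of everything at the end.

Things in the scene. Friction and masses are not known exactly. Their poses are not given: they have to be found in the camera images.
- solder_reel: solder wire reel with blue flanges, standing on a flange: a cylinder 54 mm across and 34 mm high, 0.24 kg. Origin: centre of its underside, z up. Grasp across the flanges.
- black_lid_jar: low white jar with a black screw lid (fixed shut): a cylinder 48 mm across and 34 mm high, 0.07 kg. Origin: centre of its underside, z up.
- white_lid_jar: jar with a white screw lid (fixed shut) and green sides: a cylinder 40 mm across and 45 mm high, 0.09 kg. Origin: centre of its underside, z up.
- tape_roll: roll of orange-brown tape lying flat, 60 mm across and 12 mm high, with a short tape end standing out about 6 mm on one side, towards its -y; it behaves as solid (the hole cannot be gripped), 0.035 kg. Origin: at its underside, z up, 3 mm from the ring's centre towards the tape end (the ring's centre is at y = +3 mm). Grasp across its x axis, where it is 60 mm wide.
- red_lid_jar: small white jar with a red screw lid, 33 mm across and 28 mm high; not part of the kit. Origin: centre of its underside, z up.
- speaker: plain black round speaker, a puck 62 mm across and 30 mm high, black all over; not part of the kit. Origin: centre of its underside, z up. (Room: a tall machine stands on the desk to the right of the tray, its near left edge about 0.57 m ahead of the robot and 0.17 m to its right: keep the arm clear of it; the desk in front of the tray is open.)
- pad_blue: blue round rubber pad, 72 mm across and 3 mm thick, flat, lying on the tray floor (the tray is fixed: bare aluminium sheet 150x340 mm, floor 2 mm above the desk, rims 7 mm high). Origin: centre of the pad's underside, 2 mm above the desk; z up; its x axis points across the tray and its y axis along the tray, along which the four pads lie 78 mm apart. Fixed.
- pad_black: black round rubber pad, 72 mm across and 3 mm thick, flat, lying on the tray floor (the tray is fixed: bare aluminium sheet 150x340 mm, floor 2 mm above the desk, rims 7 mm high). Origin: centre of the pad's underside, 2 mm above the desk; z up; its x axis points across the tray and its y axis along the tray, along which the four pads lie 78 mm apart. Fixed.
- pad_white: white round rubber pad, 72 mm across and 3 mm thick, flat, lying on the tray floor (the tray is fixed: bare aluminium sheet 150x340 mm, floor 2 mm above the desk, rims 7 mm high). Origin: centre of the pad's underside, 2 mm above the desk; z up; its x axis points across the tray and its y axis along the tray, along which the four pads lie 78 mm apart. Fixed.
- pad_orange: orange round rubber pad, 72 mm across and 3 mm thick, flat, lying on the tray floor (the tray is fixed: bare aluminium sheet 150x340 mm, floor 2 mm above the desk, rims 7 mm high). Origin: centre of the pad's underside, 2 mm above the desk; z up; its x axis points across the tray and its y axis along the tray, along which the four pads lie 78 mm apart. Fixed.
Not all that is in view belongs to the job. Of the things shaped like the tape_roll, the orange one is meant.

How it is judged:
By the outcome, as a careful person would: the job done as asked, in the order asked, and still so for the second after the job is handed in, with the robot touching nothing.
It also fails if it takes over 115 s, if anything falls off the work surface, if the arm or the gripper's body presses on something with over 40 N, if the wrist force passes 120 N, or if a joint passes its speed limit or range.

## Working session

There is one attempt and no reset: what is moved stays moved. The work goes in short steps, each a Python script; the robot and the scene stay as the last script left them, time stands still between calls to the robot, and variables do not carry over. Pictures are saved under pics/ and viewed, and the job is handed in when it is done.

```bash
mkdir -p pics; ls; python3 - <<'E'
from plant import *
from plant import ctrl, effector, solve_ik, get_state, imaging, workorder
import cv2
for n in ("scene","top"):
    d=imaging.read_camera(n); cv2.imwrite(f"pics/{n}0.png",d["image"])
    print({k:v for k,v in d.items() if k!="image"})
s=get_state();print(s["t"],s["tcp_rot"],s["eef_pos"],s["opening"],s["ft_force"])
E
```

```text
pics
{'fov_y': 42.04558477467655, 'cx': 284.04967486497753, 'cy': 210.9084194405356, 'xyz': array([-402.93070521,  568.47308577, 1036.93199195]), 'orientation': array([-1.3070139 ,  2.18524788, -0.95411321])}
{'fov_y': 48.962259323165895, 'cx': 276.82210133821593, 'cy': 216.32510282620643, 'xyz': array([ 440.57105411,   73.94789075, 1098.21639779]), 'orientation': array([-2.20335586,  2.16296713, -0.09137694])}
0.1 [-3.07140105e+00 -6.55915950e-01  2.79320783e-04] [ 285.8130133  -638.62225777  213.37101319] 0.9989194312823936 [-0.4288333  -0.25720872  0.64500029]
```

View pics/scene0.png

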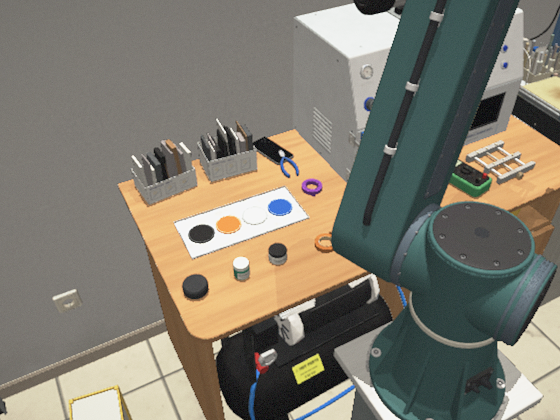

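View pics/top0.png

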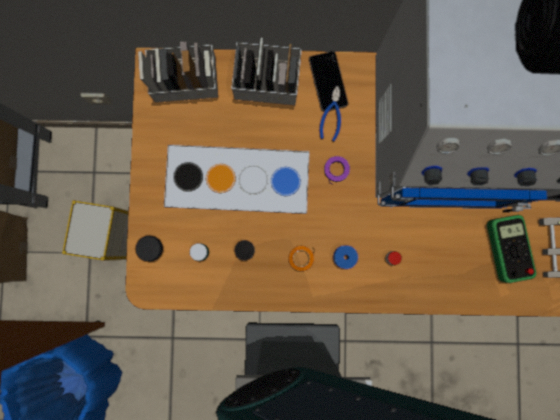

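The top view shows, left to right in the front row:
- black puck at (149,248)
- white lid at (199,253)
- small black lid at (244,250)
- orange ring at (301,258)
- blue reel at (345,257)
- red lid at (394,258)

There is a purple ring at (337,169). The pads are black (188,177), orange (221,178), white (253,180) and blue (286,181). I'll enlarge to confirm the identities.

```bash
python3 - <<'E'
import cv2
a=cv2.imread("pics/top0.png");s=cv2.imread("pics/scene0.png")
f=lambda im,x0,y0,x1,y1,k:cv2.resize(im[y0:y1,x0:x1],None,fx=k,fy=k,interpolation=cv2.INTER_CUBIC)
cv2.imwrite("pics/topA.png",f(a,125,225,275,285,5))
cv2.imwrite("pics/topB.png",f(a,275,225,425,285,5))
cv2.imwrite("pics/topC.png",f(a,155,135,365,225,3.6) if 0 else cv2.resize(a[135:225,155:365],(756,324),interpolation=cv2.INTER_CUBIC))
cv2.imwrite("pics/sceneA.png",f(s,170,170,345,305,4))
E
```

```text
(no output)
```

View pics/topA.png

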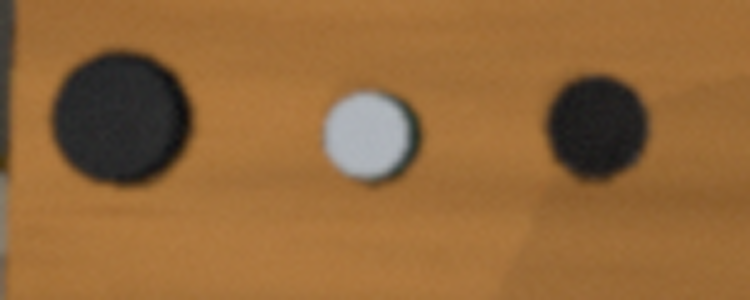

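View pics/topB.png

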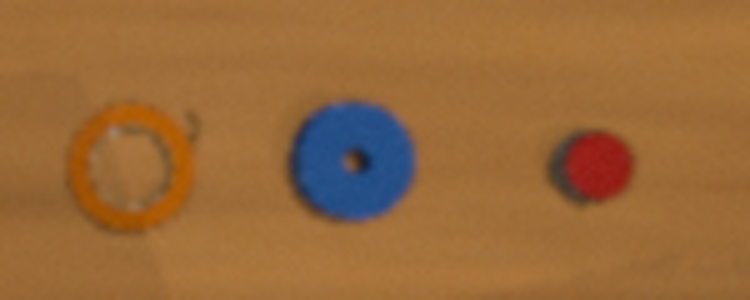

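View pics/topC.png

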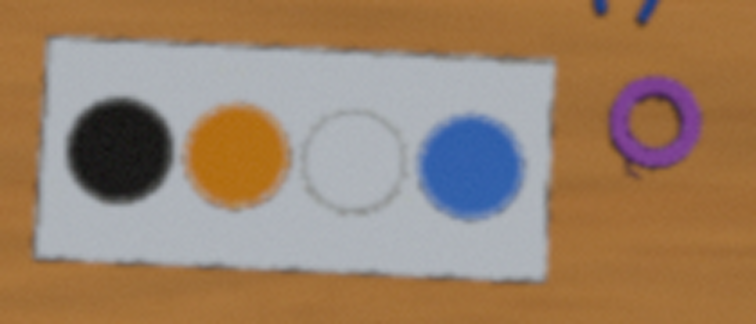

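View pics/sceneA.png

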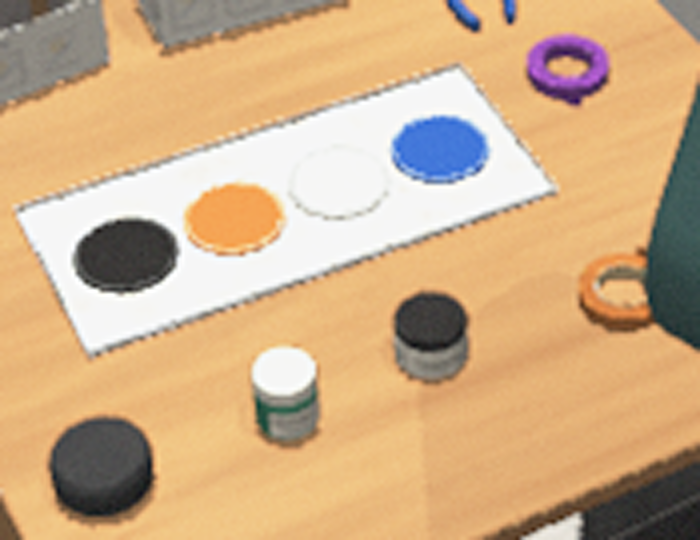

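Two round black things: (149,248) is black down its sides and the size of the speaker, so leave it. (244,250) has a white body in the scene view, so it's the black-lidded jar. Rings: orange (301,258) is meant, purple (337,169) is not. The tape end is at about crop B (190,125), up and to the right of the orange ring.

```bash
cat > h.py <<'E'
import numpy as np, cv2
from scipy.spatial.transform import Rotation as R
from plant import ctrl, effector, solve_ik, get_state, imaging, workorder
def ray(d,u,v,z):
    f=210/np.tan(np.radians(d["fov_y"]/2))
    r=R.from_rotvec(d["orientation"]).apply([(u-d["cx"])/f,(v-d["cy"])/f,1]); c=np.array(d["xyz"])
    return (c+r*(z-c[2])/r[2])[:2]
def snap(n,name):
    d=imaging.read_camera(n); cv2.imwrite(f"pics/{name}.png",d["image"]); return d
E
python3 - <<'E'
from h import *
d=snap("top","top1"); s=snap("scene","scene1")
fu=lambda x,y,x0,y0,k:((x+.5)/k-.5+x0,(y+.5)/k-.5+y0)
A=dict(speaker=(120,118,30),white=(366,135,45),black=(597,128,34))
B=dict(ring=(131,167,12),tail=(190,125,6),reel=(354,160,34),red=(598,166,28),ringL=(68,167,12),ringR=(195,167,12))
C=dict(pblack=(120,150,5),porange=(238,156,5),pwhite=(354,161,5),pblue=(471,167,5))
S=dict(pblack=(126,254,5),porange=(235,217,5),pwhite=(339,181,5),pblue=(441,148,5),black=(431,320,34),white=(285,370,45),speaker=(102,452,30))
W={}
for D,a,cam in((A,(125,225,5),d),(B,(275,225,5),d),(C,(155,135,3.6),d),(S,(170,170,4),s)):
    for k,(x,y,z) in D.items():
        p=ray(cam,*fu(x,y,*a),z); print(k,p.round(1)); 
        if D is not S: W[k]=p
P=[W[k] for k in('pblack','porange','pwhite','pblue')]
print([np.linalg.norm(P[i+1]-P[i]).round(1) for i in range(3)], P[3]-P[0])
E
```

```text
speaker [446.  364.3]
white [440.2 248.1]
black [445.4 143.9]
ring [429.7  11.7]
tail [449.9 -16.3]
reel [435.  -89.6]
red [ 434.2 -203.6]
ringL [429.1  41.3]
ringR [430.2 -18.3]
pblack [619.3 283.9]
porange [616.7 205.5]
pwhite [614.9 128.4]
pblue [612.3  50.6]
pblack [619.6 283.2]
porange [617.6 204.5]
pwhite [616.2 126.6]
pblue [612.6  48.7]
black [444.2 143.9]
white [440.2 246.1]
speaker [445.2 364.9]
[np.float64(78.5), np.float64(77.1), np.float64(77.9)] [  -6.93768516 -233.37386016]
```

Positions from both cameras agree within 2 mm, and the pad spacing comes out at 78 mm. Next: plan, then move the reel first.

```bash
cat >> h.py <<'E'
def ori(a):  # tool down, jaws along world angle a (deg)
    f=np.radians((a+90)/2); return np.pi*np.array([np.cos(f),np.sin(f),0])
OBJ=dict(reel=(435,-89.6),black=(445,143.9),white=(440.2,247.5),ring=(429.7,11.7))
_m=np.array([616.1,166.8]); _u=np.array([-6.94,-233.4])/233.5
PAD=dict(black=_m-117*_u,ring=_m-39*_u,white=_m+39*_u,reel=_m+117*_u)
APAD=-1.7
def st(tag):
    s=get_state(); print(tag,"t%.1f"%s["t"],s["eef_pos"].round(1),"op %.3f"%s["opening"],"F",s["ft_force"].round(1),"q6 %.2f"%s["joints"][5])
def pick(k,z,a,h=110):
    p=OBJ[k]; ctrl.reach([*p,h],ori(a)); st("above")
    ctrl.move_straight([*p,z],vel=150); st("down")
    effector.gripper_to(0.0); st("grip")
    ctrl.move_straight([*p,h],vel=200); st("lift")
def place(k,z,a,h=110,off=(0,0)):
    p=PAD[k]+np.array(off); ctrl.reach([*p,h],ori(a)); st("over")
    ctrl.move_straight([*p,z+25],vel=200); ctrl.move_straight([*p,z],vel=50); st("set")
    effector.gripper_to(1.0); st("open")
    ctrl.move_straight([*p,h],vel=250); st("up")
E
python3 - <<'E'
from h import *
for k,v in OBJ.items():
    for z in (3,110): print(k,solve_ik([*v,z],ori(0)), None if k!='ring' else solve_ik([*v,z],ori(36)))
for k,v in PAD.items(): print(k,v.round(1),solve_ik([*v,8],ori(APAD)))
E
```

```text
reel [-2.55622010e-01  3.84251802e-01  2.28652006e+00 -4.44089210e-16
  4.70820794e-01 -2.55622010e-01] None
reel [-2.55622010e-01  1.46353649e-01  2.28327873e+00 -4.44089210e-16
  7.11960275e-01 -2.55622010e-01] None
black [ 2.62917473e-01  4.07994990e-01  2.24199611e+00 -8.88178420e-16
  4.91601549e-01  2.62917473e-01] None
black [ 2.62917473e-01  1.81968328e-01  2.23888902e+00 -4.44089210e-16
  7.20735307e-01  2.62917473e-01] None
white [ 4.66040961e-01  4.45892327e-01  2.17056860e+00 -8.88178420e-16
  5.25131728e-01  4.66040961e-01] None
white [ 4.66040961e-01  2.36440502e-01  2.16764369e+00 -4.44089210e-16
  7.37508459e-01  4.66040961e-01] None
ring [-2.70087925e-02  3.69915542e-01  2.31330439e+00 -8.88178420e-16
  4.58372717e-01 -2.70087925e-02] [-2.70087925e-02  3.69915542e-01  2.31330439e+00 -4.44089210e-16
  4.58372717e-01 -6.55327323e-01]
ring [-2.70087925e-02  1.24203171e-01  2.30997332e+00 -4.44089210e-16
  7.07416162e-01 -2.70087925e-02] [-2.70087925e-02  1.24203171e-01  2.30997332e+00 -4.44089210e-16
  7.07416162e-01 -6.55327323e-01]
black [619.6 283.7] [ 3.95266801e-01  6.25759879e-01  1.81363298e+00 -4.44089210e-16
  7.02199790e-01  4.24937398e-01]
ring [617.3 205.8] [ 2.85977089e-01  5.91302901e-01  1.87901161e+00 -4.44089210e-16
  6.71278142e-01  3.15647687e-01]
white [614.9 127.8] [ 1.67828588e-01  5.66463378e-01  1.92601892e+00 -4.44089210e-16
  6.49110355e-01  1.97499185e-01]
reel [612.6  49.9] [ 4.32757633e-02  5.51826007e-01  1.95366470e+00 -4.44089210e-16
  6.36101950e-01  7.29463606e-02]
```

```bash
python3 - <<'E'
from h import *
st("0")
ctrl.move_straight([205,-458,214],vel=250); st("retract")
pick("reel",4,0)
place("reel",9.5,APAD)
snap("top","top2")
E
```

```text
0 t0.2 [ 285.9 -638.7  213.5] op 0.998 F [ 0.  -0.3 -0.5] q6 -0.03
retract t1.1 [ 205.5 -459.1  214.4] op 1.000 F [0.2 0.  0.7] q6 -0.05
above t2.8 [435.2 -90.2 110.2] op 1.001 F [-0.2  0.3 -0.5] q6 -0.26
down t3.6 [435.4 -89.9   4.5] op 1.002 F [ 0.   0.2 -0.2] q6 -0.26
grip t4.3 [434.9 -89.6   4.1] op 0.578 F [-2.4  0.   7. ] q6 -0.26
lift t5.0 [434.5 -89.5 109.2] op 0.580 F [-0.6  0.2 -1.7] q6 -0.26
over t5.9 [611.2  49.1 109. ] op 0.575 F [-0.4 -1.  -2.2] q6 0.07
set t7.1 [612.5  49.9   9.1] op 0.577 F [ 0.5  0.1 -2. ] q6 0.07
open t7.8 [612.6  49.8   9.5] op 0.999 F [-0.8  0.2 -0.6] q6 0.07
up t8.3 [612.8  49.8 110.6] op 1.000 F [-0.5 -0.7 -0.5] q6 0.07
```

```bash
python3 - <<'E'
from h import *
ctrl.reach([440,-90,200],ori(0))
snap("top","top3"); 
a=cv2.imread("pics/top3.png"); cv2.imwrite("pics/top3c.png",cv2.resize(a[135:285,125:425],None,fx=2.6,fy=2.6,interpolation=2))
E
```

```text
(no output)
```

View pics/top3c.png

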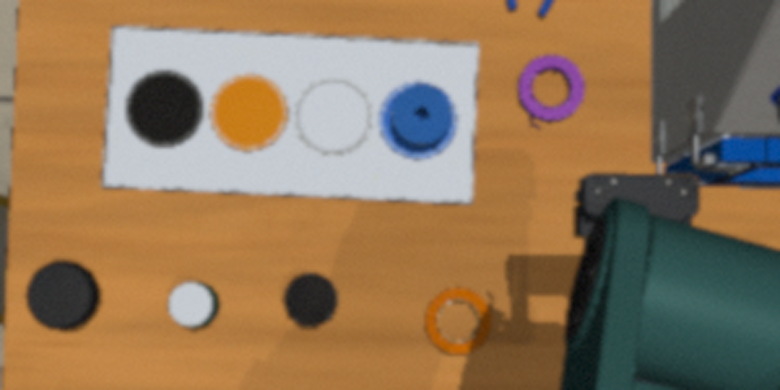

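The reel stands on the blue pad: its top is at crop (421,114), and the 6 px shift is what parallax predicts. Next the two jars, in order.

```bash
python3 - <<'E'
from h import *
pick("black",4,0)
place("black",9.5,APAD)
ctrl.reach([440,-40,200],ori(0))
snap("top","top4"); 
a=cv2.imread("pics/top4.png"); cv2.imwrite("pics/top4c.png",cv2.resize(a[135:285,125:425],None,fx=2.6,fy=2.6,interpolation=2))
E
```

```text
above t10.4 [445.4 143.6 110.2] op 1.004 F [ 0.4  0.1 -0.8] q6 0.26
down t11.2 [445.6 143.8   4.7] op 1.000 F [ 0.4 -0.7  0.3] q6 0.26
grip t12.0 [445.  143.9   4. ] op 0.506 F [-0.5 -0.4  1.9] q6 0.26
lift t12.7 [444.5 143.8 109.3] op 0.504 F [-0.   0.7 -1.2] q6 0.26
over t13.6 [618.2 282.8 108.7] op 0.506 F [-0.7 -0.6 -1.2] q6 0.42
set t14.8 [619.4 283.7   9.1] op 0.505 F [ 0.4  0.3 -0.6] q6 0.42
open t15.6 [619.6 283.7   9.5] op 0.999 F [-0.7  0.4 -0.9] q6 0.42
up t16.1 [619.7 283.8 110.7] op 0.998 F [-0.5  0.3 -0.2] q6 0.42
```

View pics/top4c.png

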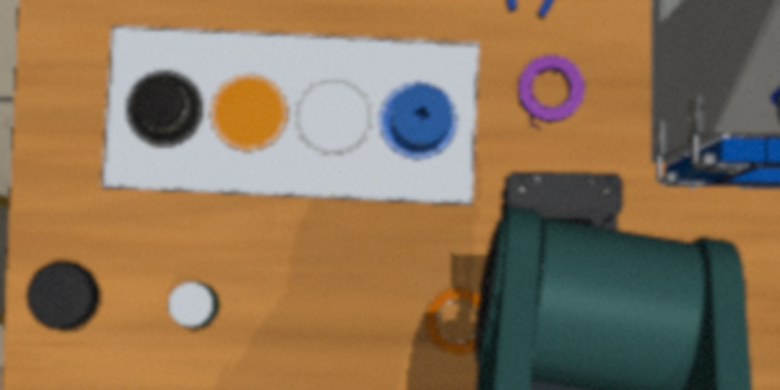

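The black jar is on the black pad, at crop (166,106). White jar next.

```bash
python3 - <<'E'
from h import *
pick("white",8,0)
place("white",13.5,APAD)
ctrl.reach([480,330,230],ori(0))
snap("top","top5"); snap("scene","scene5")
a=cv2.imread("pics/top5.png"); cv2.imwrite("pics/top5c.png",cv2.resize(a[135:285,125:425],None,fx=2.6,fy=2.6,interpolation=2))
E
```

```text
above t18.8 [440.5 247.  110.2] op 0.998 F [ 0.5 -0.7 -0.9] q6 0.47
down t19.6 [440.8 247.5   8.6] op 1.000 F [0.6 0.3 0.5] q6 0.47
grip t20.4 [440.2 247.5   8. ] op 0.417 F [-1.5  0.3  1. ] q6 0.47
lift t21.1 [439.8 247.3 109.3] op 0.421 F [ 0.1 -1.  -0.8] q6 0.47
over t22.0 [613.5 128.3 109. ] op 0.422 F [-0.3  0.8 -0.5] q6 0.20
set t23.1 [614.8 127.8  13.1] op 0.429 F [ 0.4  0.1 -1.1] q6 0.20
open t24.0 [614.9 127.8  13.5] op 1.000 F [-0.  -0.6  1. ] q6 0.20
up t24.6 [615.1 127.9 110.6] op 1.000 F [-0.7  0.1 -0.1] q6 0.20
```

View pics/top5c.png

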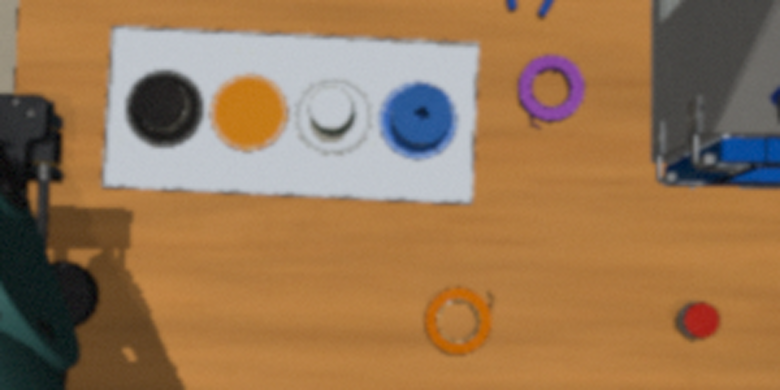

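View pics/scene5.png

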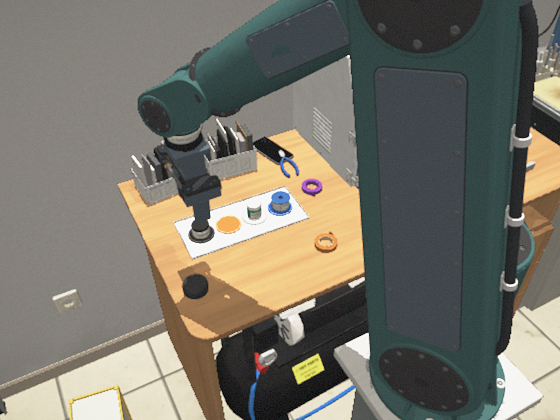

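The white jar is on the white pad, at crop (330,109). The orange ring is now clear in the scene view at (326,242); I'll enlarge it to check the tape end.

```bash
python3 - <<'E'
import cv2,numpy as np
a=cv2.imread("pics/top5.png");s=cv2.imread("pics/scene5.png")
cv2.imwrite("pics/ringc.png",np.hstack([cv2.resize(a[240:280,280:320],(400,400),interpolation=2),cv2.resize(s[222:262,306:346],(400,400),interpolation=2)]))
cv2.imwrite("pics/trayc.png",cv2.resize(a[150:210,160:310],(750,300),interpolation=2))
E
```

```text
(no output)
```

View pics/ringc.png

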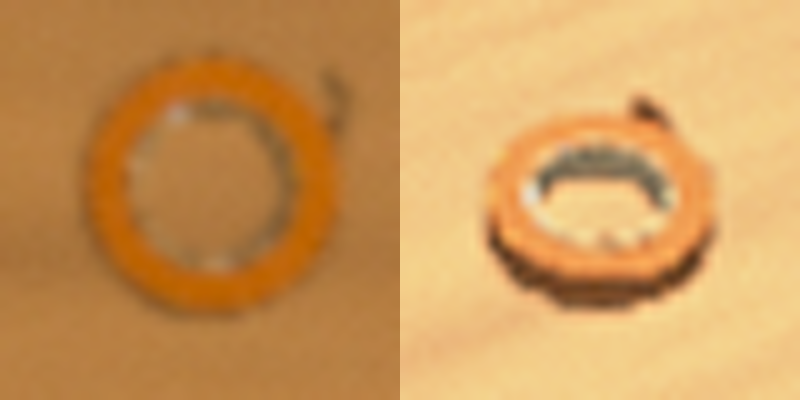

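View pics/trayc.png

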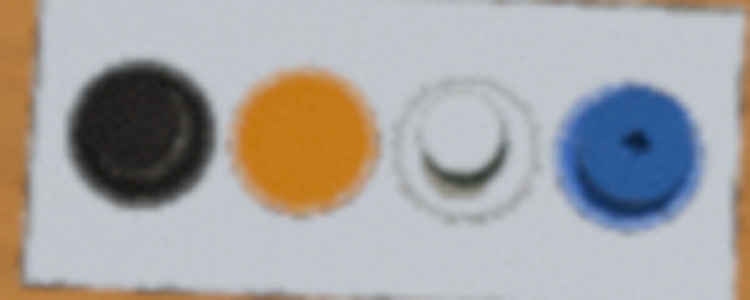

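The tape end (dark tab) is in the direction assumed in both views, so the jaws go on at 36°. I'll turn the roll in transit so the fingers clear the jars.

```bash
python3 - <<'E'
from h import *
d=snap("top","top6")
for k,u,v,z in(("reel",637,141,39),("white",463,130,50),("black",136,125,39)):
    print(k,ray(d,(u+.5)/5-.5+160,(v+.5)/5-.5+150,z).round(1),PAD[k].round(1))
pick("ring",3,36)
s=snap("scene","scene7")
place("ring",8.3,APAD,off=(0,1.5))
ctrl.reach([440,-90,230],ori(0))
d=snap("top","top8"); s=snap("scene","scene8")
a=d["image"];b=s["image"]
cv2.imwrite("pics/tray8.png",cv2.resize(a[150:210,160:310],(750,300),interpolation=2))
cv2.imwrite("pics/tray8s.png",cv2.resize(b[180:255,165:315],(750,375),interpolation=2))
st("end")
E
```

```text
reel [614.6  47.9] [612.6  49.9]
white [616.4 128.1] [614.9 127.8]
black [617.6 280.3] [619.6 283.7]
above t27.1 [430.4  11.9 110.3] op 1.001 F [1.5 0.2 0.5] q6 -0.65
down t27.9 [430.2  11.9   3.5] op 0.999 F [ 1.  -0.1  0.5] q6 -0.66
grip t28.5 [429.8  11.7   3.2] op 0.640 F [-1.4 -0.5  6.3] q6 -0.66
lift t29.2 [429.3  11.7 109.3] op 0.634 F [-0.8  0.7 -0.5] q6 -0.66
over t30.3 [616.3 206.5 108.9] op 0.639 F [ 0.2 -0.1  0.2] q6 0.32
set t31.5 [616.9 207.2   8. ] op 0.637 F [-2.2 -0.5  4. ] q6 0.32
open t32.2 [617.2 207.3   8.3] op 0.999 F [-0.6  0.7  0.1] q6 0.32
up t32.7 [617.3 207.3 110.6] op 1.001 F [ 0.2  0.1 -0.7] q6 0.32
end t34.2 [440.5 -89.5 229.7] op 0.998 F [-0.2 -0.3  0.7] q6 -0.25
```

View pics/tray8.png

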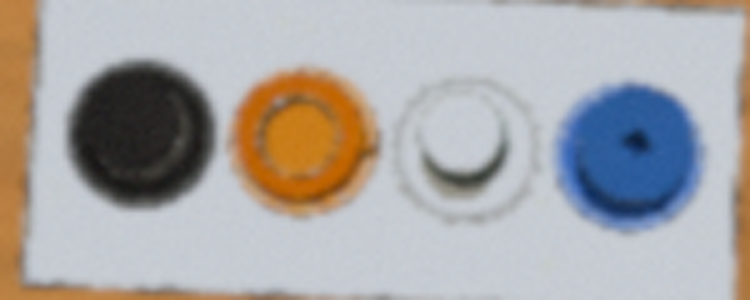

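View pics/tray8s.png

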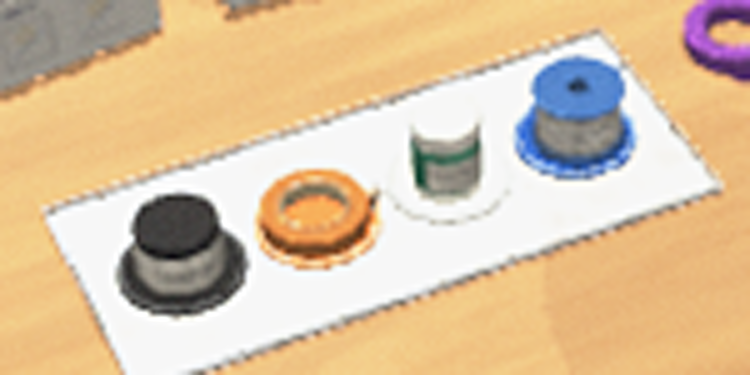

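View pics/top8.png

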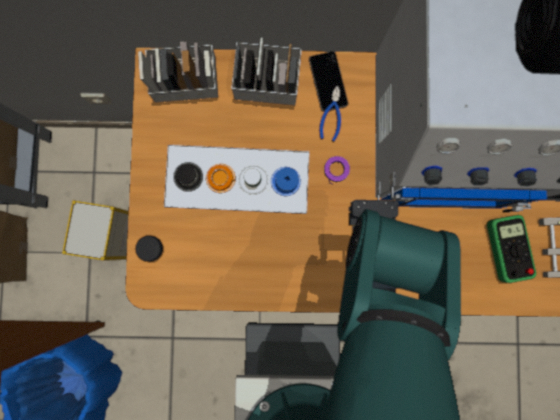

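All four are on their pads. I'll check the centring with an overlay: each object's outline predicted for perfect centring, plus the pad circles.

```bash
cat > ov.py <<'E'
from h import *
import sys
def proj(d,P):
    f=210/np.tan(np.radians(d["fov_y"]/2)); q=R.from_rotvec(d["orientation"]).inv().apply(np.array(P)-d["xyz"])
    return np.c_[q[:,0]/q[:,2]*f+d["cx"],q[:,1]/q[:,2]*f+d["cy"]]
t=np.linspace(0,2*np.pi,73)
def run(tag):
  for n,x0,y0 in(("top",160,150),("scene",165,180)):
    d=imaging.read_camera(n); im=cv2.resize(d["image"][y0:y0+75,x0:x0+150],(800,400),interpolation=2)
    im=cv2.convertScaleAbs(im,alpha=1.6 if n=="top" else 1.1,beta=10); k=800/150
    for o,r,z in(("reel",27,39),("black",24,39),("white",20,50),("ring",30,17)):
        for rr,zz,c in((36,5,(0,0,255)),(r,z,(0,255,255))):
            ctr=PAD[o]+(np.array([0,1.5]) if (o=="ring" and zz>5) else 0)
            p=proj(d,np.c_[ctr[0]+rr*np.cos(t),ctr[1]+rr*np.sin(t),np.full(73,zz)])
            p=(p-[x0,y0]+.5)*k-.5
            cv2.polylines(im,[np.round(p*16).astype(np.int32)],True,c,1,cv2.LINE_AA,4)
    cv2.imwrite(f"pics/ov_{n}{tag}.png",im)
run(sys.argv[1])
E
python3 ov.py a
```

```text
(no output)
```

View pics/ov_topa.png

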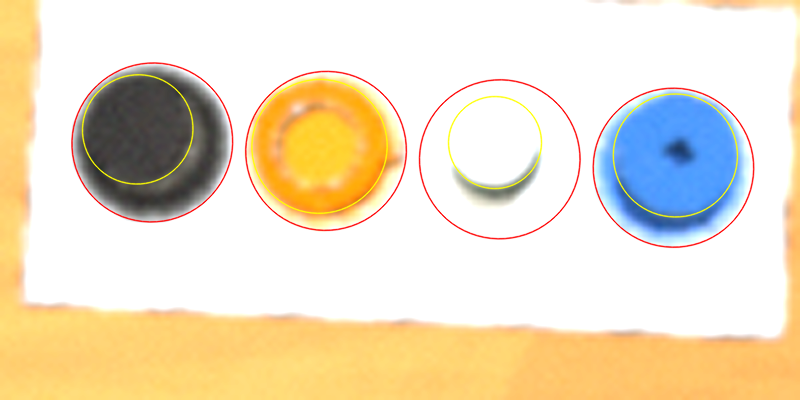

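View pics/ov_scenea.png

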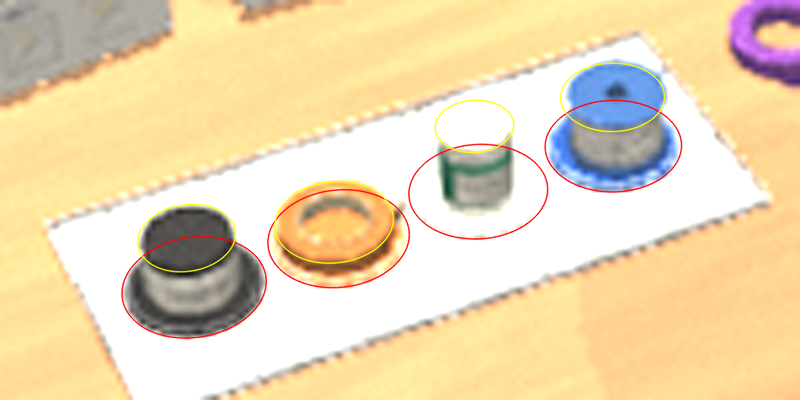

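The predicted outlines match in both views to about 2 mm. Handing in.

```bash
python3 - <<'E'
from h import *
ctrl.dwell(0.5); st("fin"); workorder.close_job()
E
```

```text
fin t34.8 [440. -90. 230.] op 0.999 F [ 0.4 -0.1  0. ] q6 -0.25
the job is handed in; nothing more can be done
```

All four kit items are on the tray, each on the pad of its colour. I placed them in the order asked: reel, black-lidded jar, white-lidded jar, then the orange tape roll lying flat. I handed the job in at about 35 s with the gripper open and the arm clear of everything.

- **Centring:** overlays in both cameras showed everything upright and within about 2 mm of its pad's centre. A separate single-point reading of the black lid differed by up to 4 mm. I put that down to weak contrast, because the overlay fitted.
- **Tape roll:** I set the ring 1.5 mm off the pad centre on purpose, halfway between centring the ring and centring its stated origin.
- **Forces:** the highest wrist force in my readings, taken after each move, was about 7 N.
- **Left alone:** the speaker was still in place in the last top view. The arm hid the red-lidded jar there; it was unmoved when last seen, just before the tape was picked, and the arm stayed well above it afterwards.

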